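# Prise open the seed box with the widger

### The job

Pick up the orange-handled widger, slip its thin blade into the notch under the front edge of the seed box's stiff lid, and gently lever and swing the lid up past upright with it. Then lay the widger down gently inside the aluminium tray. Keep the gripper itself off the seed box, and leave the pot, seedling, bottle and pencil cup where they stand.

Things in the scene. Friction and masses are not known exactly. Their poses are not given: they have to be found in the camera images.
- seed_box: Blue box, cream hinged lid, fixed to the table, 130 (its x) by 180 (its y) by 70 mm high when closed. Origin: centre of the underside; z up; the -x face is the front, turned roughly to the robot. Walls 4 mm; rim 64 mm above the table; lid a flat 130 x 180 x 6 mm plate, flush with the walls, no handle. Under the lid the box is clear down to 42 mm above the table.
- notch (a point): Centre of the notch's mouth on the outer face of the front wall, mid-width, 59 mm above the table. The notch, right under the lid, is 50 mm wide and 10 mm high (54 to 64 mm above the table), open through the 4 mm wall to the inside. A yellow patch on the lid's top at its front edge marks it from above. Axes as the seed box: +x leads in.
- lid_hinge (a point): Middle of the lid's hinge line, on the outer face of the box's back wall, 130 mm behind the front face, 64 mm above the table (level with the lid's underside). The hinge line runs along the box's y.
- lid (a joint): Lid angle in rad: 0 closed, 1.57 upright, stop at 1.9 (leaning back). The front edge rises as it grows. The hinge is stiff: about 2.5 to 3 N upward at the front edge moves the lid, and it stays wherever it is left.
- widger: Hand tool, about 80 g. Orange handle 100 long (x = -100 to 0), 18 wide, 24 mm high; flat steel blade x = 0 to +85 mm, 3 mm thick, 18 mm wide (12 mm over the last 10 mm), at the handle's mid-height, 12 mm above its underside. Lies handle-down on the table. Origin: on the underside at the handle's front end; +x to the blade tip, z up. Balances about 35 mm behind the origin.
- widger_tip (a point): Tip of the blade, at its mid-thickness, 85 mm ahead of the widger's origin, 12 mm above its underside.
- widger_tail (a point): Rear end of the handle, 100 mm behind the widger's origin, 12 mm above its underside.
- tray: Open aluminium tray fixed to the table, 260 (its x) by 180 (its y) by 30 mm high, walls and floor 3 mm. Origin: centre of its underside. The tray and the widger may be on either side of the box.
- clay_pot: Terracotta pot, 68 mm across, 65 mm high, loose, standing by one front corner of the seed box. Origin: centre of the underside. Leave alone.
- seedling: Black plastic pot with a green seedling, 64 mm across, pot 55 mm and leaves 95 mm high, loose, by the other front corner. Origin: centre of the underside. Leave alone.
- water_bottle: Clear bottle with blue cap, 60 mm across, 180 mm high, loose, beside the back of the seed box. Origin: centre of the underside. Leave alone.
- pencil_cup: Yellow cup with pencils, 68 mm across, 80 mm high (pencils 106 mm), loose, standing near the tail of the widger. Origin: centre of the underside. Leave alone.
Things that resemble listed ones, but are neither listed nor needed, are in the scene too. There is more than one size of the widger; the one meant has the size given above.

How it is judged (in metres and radians):
On the way, in this order (a step that is already met when the one before it is completed fails the run):
1. the widger is picked up, clear of the table (height (world z) of widger_tip above 0.04 m and height (world z) of widger_tail above 0.025 m), for 0.1 s.
2. the lid is levered up by the widger (value of joint lid above 0.2 rad and contact force between widger and seed_box above 0.2 N).
3. the lid stands upright or beyond (value of joint lid above 1.5 rad), for 0.2 s.
At the end, for the whole second after the job is handed in: The lid is open at least to upright (over 1.5 rad), and the widger lies at rest in the tray, tip and tail both within its walls and below their top edge (30 mm) (value of joint lid above 1.5 rad and x of widger_tip in the frame of tray between -0.13 and 0.13 m and y of widger_tip in the frame of tray between -0.09 and 0.09 m and z of widger_tip in the frame of tray between 0 and 0.03 m and x of widger_tail in the frame of tray between -0.13 and 0.13 m and y of widger_tail in the frame of tray between -0.09 and 0.09 m and z of widger_tail in the frame of tray between 0 and 0.03 m and linear speed of widger below 0.02 m/s); the robot touches nothing.
It fails at once if the gripper or arm touches the seed box or its lid (over 1 N) (contact force between any of the fingers, the arm and seed_box above 1 N).
It fails at once if the widger presses on the seed box with more than 20 N (contact force between widger and seed_box above 20 N).
It fails at once if the widger is dropped or thrown into the tray (over 0.5 m/s within 50 mm of its floor) (linear speed of widger above 0.5 m/s and z of widger in the frame of tray below 0.053 m and x of widger in the frame of tray between -0.13 and 0.13 m and y of widger in the frame of tray between -0.09 and 0.09 m).
It fails at once if the pot, seedling, bottle or pencil cup is shifted over 20 mm or tipped over 0.3 rad (distance of any of clay_pot, seedling, water_bottle, pencil_cup from where it was at the start of the episode above 0.02 m or angle between any of clay_pot, seedling, water_bottle, pencil_cup's own z axis and vertical above 0.3 rad).
It also fails if it takes over 58 s, if anything falls off the work surface, if the arm or the gripper's body presses on something with over 40 N, if the wrist force passes 120 N, or if a joint passes its speed limit or range.

### The arm

A 7-joint arm with a two-finger parallel gripper is mounted at the origin on the work surface. World frame = base frame: x ahead of the robot, y to its left, z up, the work surface at z = 0. Lengths are in mm, angles in rad, forces in N, time in s.
With the tool pointing down it reaches from about 400 to 900 mm from the base axis. Payload 5.6 kg.
Tool frame: the origin (TCP) lies midway between the tips of the shut fingers; the grasp point (between the pads) lies 19 mm behind it; z points along the fingers, y is the line along which they close (so a half turn about z gives the same grasp; the last joint's range is limited). The gripper opens to 92 mm and grips with 3 to 60 N. Pads are 20 mm wide; open, the fingers measure 128 mm over their backs; the gripper's body (75 mm by 189 mm) begins 69 mm behind the grasp point.
Start: joints at [-1.246, 0.468, -0.012, 1.603, 0.006, 1.071, -0.056], TCP at [233.757, 606.52, 214.592] pointing down, gripper open.
Joint ranges: [-2.53, 2.53], [-0.31, 2.02], [-1.57, 1.55], [0.28, 2.44], [-1.29, 4.43], [0.15, 1.84], [-2.92, 2.92]. Speed limits (rad/s): [2.57, 2.57, 3.14, 3.14, 3.14, 3.14, 3.14].

### API

Orientations are given as a rotation vector (axis times angle).
In Python, from cell import robot, grip, kin, viewer gives the robot as it stands. Calls block until the motion is done:
- robot.movep(position, orientation): joint-space move of the TCP to a pose.
- robot.servo_line(position, feed=150, rotation=None): straight line of the TCP; rotation=None keeps the orientation; feed is the mean speed in mm/s.
- robot.goto_joints(angles): joint-space move.
- grip(opening, newtons=None): opening from 0.0 (shut) to 1.0 (fully open); newtons is the grip in N (None keeps the last); returns when the fingers have stopped.
- robot.hold(seconds).
- kin.ik(position, orientation): joint angles nearest the present ones, or None.
- robot.observe(): the state.
- viewer.read_camera(name): name is "scene" or "top" or "wrist"; returns the picture (420x560x3 uint8, red, green, blue); there is no depth.
- viewer.camera_info(name): a dict with "camera_matrix" (3x3 intrinsics, pixels), "R" (3x3) and "t" (3): a world point X has camera coordinates R X + t. Camera axes: x right, y down, z forward; pixel columns grow to the right and rows downward; lengths in mm; the calibration is good to about 2 mm. A picture is of the moment at which its call begins: read the wrist's pose just before it. camera_info takes no time and is no camera call; for the wrist camera it gives the pose at the moment of the call.
A pose or a line that the arm cannot do raises robot.IKError and nothing moves.
- robot.job_done(): hands the job in; it is judged then, once.
Trained networks look in the newest picture that a camera, given by its name, has taken for a name from the list of things; names that differ only in an ending like _2 or _b are one class to them, and where a whole thing is asked for, a point or a joint stands for the part that bears it (a point fixed in the world has none). Each returns a list of dicts, best first, with "confidence" (0 to 1); they miss things now and then, are a little off and sometimes report something else, mostly with a low value. They report only what shows in the picture. A call takes as long as a camera call. They do not tell look-alikes from the thing itself.
- viewer.silhouettes(name, camera): "mask" (420x560 bool, what is visible of it).
- viewer.pinpoint(name, camera): "at" ([x, y, z] in mm, in the coordinates of the camera as it stood for that picture, good to about 4 mm: a listed point, or the origin of a listed thing).
The state is a dict: "t": time; "joints": joint angles; "joint_velocities": joint speeds; "joint_torque": joint torques, N m; "tcp_pos": TCP position; "tcp_rot": TCP orientation; "contact_force": force on the tool from outside, world axes, zero at the start; "wrist_torque": the same for the moment, N m; "grip_width": opening from 0.0 (shut) to 1.0 (fully open); "grip_force": force on a finger pad.
Only numpy, scipy, OpenCV 4.12 (cv2) and the standard library are available. Lean on these libraries where they do the work, as an engineer would, in place of code of your own. Each camera call takes 0.05 s, during which the arm holds its last target. There are 200 camera calls.

## Working session

There is one attempt and no reset: what is moved stays moved. The work goes in short steps, each a Python script; the robot and the scene stay as the last script left them, time stands still between calls to the robot, and variables do not carry over. Pictures are saved under pics/ and viewed, at most 10 in all, crops included, and the job is handed in when it is done.

```bash
ls; mkdir -p pics; cat > h.py <<'E'
import numpy as np, cv2
from scipy.spatial.transform import Rotation as Rot
from cell import robot, grip, kin, viewer
def cam2w(p,ci): return np.array(ci["R"]).T@(np.array(p)-np.array(ci["t"]))
def save(im,n): cv2.imwrite("pics/"+n,im[:,:,::-1])
def find(name,cam,ci):
    return [(round(d["confidence"],2),cam2w(d["at"],ci).round(0)) for d in viewer.pinpoint(name,cam)]
E
python3 - <<'E'
from h import *
for c in ("top","scene"):
    im=viewer.read_camera(c); ci=viewer.camera_info(c); save(im,c+"0.png")
    print(c, (-np.array(ci["R"]).T@ci["t"]).round())
    for n in "seed_box notch lid_hinge widger widger_tip widger_tail tray clay_pot seedling water_bottle pencil_cup".split():
        print(n,[(a,b.tolist()) for a,b in find(n,c,ci)])
print(robot.observe())
E
```

```text
pics
top [ 295.  -42. 1248.]
seed_box [(0.77, [589.0, -53.0, 2.0])]
notch [(0.8, [527.0, -36.0, 60.0]), (0.16, [421.0, 348.0, -3.0])]
lid_hinge [(0.79, [655.0, -59.0, 60.0])]
widger [(0.93, [638.0, -462.0, 6.0]), (0.72, [436.0, -348.0, 0.0]), (0.55, [334.0, -354.0, 10.0])]
widger_tip [(0.63, [518.0, -346.0, 14.0]), (0.6, [626.0, -574.0, 14.0])]
widger_tail [(0.71, [655.0, -328.0, 18.0])]
tray [(0.55, [426.0, 350.0, -1.0])]
clay_pot [(0.72, [460.0, -132.0, -4.0])]
seedling [(0.87, [483.0, 62.0, 2.0])]
water_bottle [(0.81, [697.0, 84.0, -0.0])]
pencil_cup [(0.71, [273.0, -342.0, -5.0])]
scene [1372. -523.  902.]
seed_box [(0.86, [591.0, -48.0, 0.0]), (0.16, [697.0, 84.0, 2.0])]
notch [(0.64, [526.0, -38.0, 62.0])]
lid_hinge [(0.92, [656.0, -57.0, 63.0]), (0.34, [458.0, -134.0, -1.0])]
widger [(0.91, [636.0, -459.0, -4.0]), (0.54, [434.0, -347.0, -2.0]), (0.29, [457.0, -135.0, -2.0])]
widger_tip [(0.82, [624.0, -575.0, 13.0]), (0.51, [521.0, -335.0, 13.0])]
widger_tail [(0.87, [649.0, -326.0, 13.0]), (0.77, [338.0, -354.0, 12.0])]
tray [(0.56, [426.0, 353.0, 1.0])]
clay_pot [(0.7, [457.
[... 247 characters left out ...]
46748568, -0.01158155,  1.60268727,  0.00601579,
        1.07140433, -0.05626576]), 'joint_velocities': array([-1.77060991e-03, -7.20784540e-05, -2.68835796e-03,  1.99924618e-03,
        1.52716351e-03,  1.63204213e-03, -1.71689702e-03]), 'joint_torque': array([ 8.04820411e-04, -5.20423865e+01, -1.17721071e-02, -2.44055378e+01,
       -5.66355383e-02,  1.14453508e-02,  9.40936928e-06]), 'tcp_pos': array([233.77303369, 606.5222205 , 214.60694222]), 'tcp_rot': array([5.74537225e-01, 3.08854075e+00, 6.51278327e-05]), 'contact_force': array([-0.58220162,  0.31260405, -0.10243349]), 'wrist_torque': array([-0.00592907, -0.03708659,  0.03288991]), 'grip_force': 0.0, 'grip_width': 1.001235907922359}
```

View pics/top0.png

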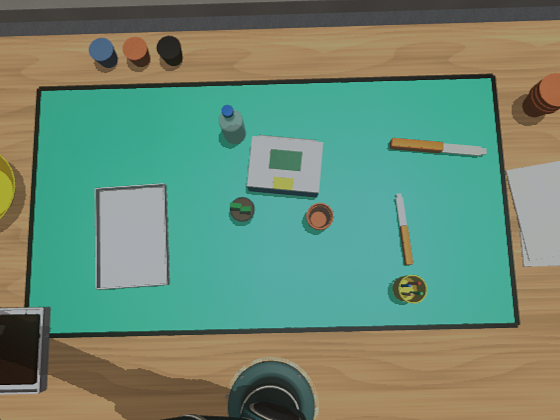

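View pics/scene0.png

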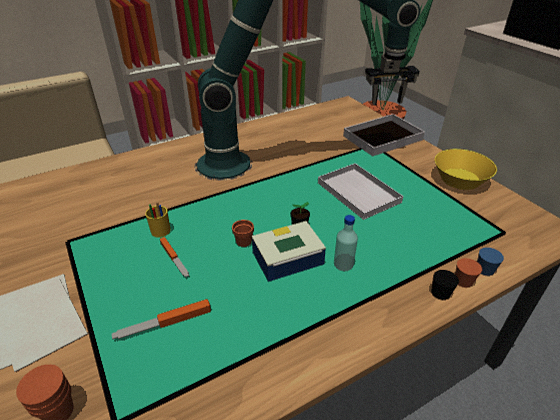

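```bash
cat >> h.py <<'E'
def down(yaw, pitch=0):
    """tool down, tool -x along heading yaw (blade direction); pitch>0 raises the blade nose"""
    R=Rot.from_euler('z',yaw)*Rot.from_euler('y',-pitch)*Rot.from_matrix(np.array([[-1,0,0],[0,1,0],[0,0,-1.]]))
    return R.as_rotvec()
def look(n,names):
    ci=viewer.camera_info("wrist"); im=viewer.read_camera("wrist"); save(im,n)
    for k in names: print(k,[(a,b.tolist()) for a,b in find(k,"wrist",ci)])
    return im,ci
E
python3 - <<'E'
from h import *
print(kin.ik([430,-30,300],down(-.16)),kin.ik([424,-348,2],down(.066)))
robot.movep([430,-20,330],down(-.16)); print(robot.observe()["t"])
look("w_box.png",["seed_box","notch","lid_hinge","clay_pot","seedling"])
robot.movep([400,-348,250],down(.066)); print(robot.observe()["t"])
im,ci=look("w_wid.png",["widger","widger_tip","widger_tail"])
for s in viewer.silhouettes("widger","wrist"):
    m=s["mask"]; ys,xs=np.nonzero(m); print(s["confidence"],m.sum(),xs.min(),xs.max(),ys.min(),ys.max())
print(robot.observe()["t"])
a=cv2.imread("pics/w_box.png");b=cv2.imread("pics/w_wid.png")
cv2.imwrite("pics/both.png",cv2.resize(np.hstack([a,b]),(800,300)))
E
```

```text
[-0.60661292 -0.03787624  0.59445339  2.03067143  0.02331665  1.14240741
  1.38861662] [ 0.28962023  0.64448212  0.43057628  1.99844162 -0.46406999  0.59469065
  2.67134515]
3.575
seed_box [(0.91, [590.0, -48.0, -3.0])]
notch [(0.98, [528.0, -44.0, 58.0]), (0.54, [483.0, 59.0, 3.0])]
lid_hinge [(0.77, [657.0, -54.0, 65.0]), (0.59, [481.0, 60.0, 1.0])]
clay_pot [(0.62, [458.0, -132.0, 1.0]), (0.41, [697.0, 86.0, -3.0])]
seedling [(0.95, [483.0, 61.0, -1.0])]
5.1583
widger [(0.91, [434.0, -350.0, -2.0])]
widger_tip [(0.92, [523.0, -339.0, 13.0])]
widger_tail [(0.97, [339.0, -360.0, 10.0]), (0.7, [650.0, -329.0, 13.0]), (0.69, [457.0, -130.0, 1.0])]
0.75 2047 258 274 133 277
5.4083
```

View pics/both.png

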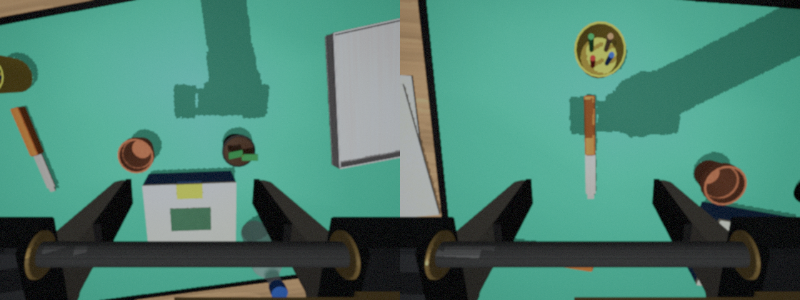

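```bash
cat >> h.py <<'E'
def unproj(px,z,ci):
    K=np.array(ci["camera_matrix"]);R=np.array(ci["R"]);C=-R.T@np.array(ci["t"])
    px=np.atleast_2d(px).astype(float); d=np.c_[(px-[K[0,2],K[1,2]])/[K[0,0],K[1,1]],np.ones(len(px))]@R
    return C+d*((z-C[2])/d[:,2])[:,None]
E
python3 - <<'E'
from h import *
o=robot.observe(); ci=viewer.camera_info("wrist")
Rt=Rot.from_rotvec(o["tcp_rot"]).as_matrix(); R=np.array(ci["R"]); C=-R.T@ci["t"]
Cr=Rt.T@(C-o["tcp_pos"]); Rr=R@Rt   # camera in tool frame
im=cv2.imread("pics/w_wid.png"); hsv=cv2.cvtColor(im,cv2.COLOR_BGR2HSV)
m=((hsv[...,0]<18)&(hsv[...,1]>110))
m[:130]=0;m[300:]=0;m[:,:240]=0;m[:,290:]=0
ys,xs=np.nonzero(m); print("handle",len(xs),xs.min(),xs.max(),ys.min(),ys.max())
W=unproj(np.c_[xs,ys],24,ci)[:,:2]
c,(w,l),a=cv2.minAreaRect(W.astype(np.float32)); print(c,w,l,a)
b=((hsv[...,1]<60)&(hsv[...,2]>110)); b[:ys.max()]=0;b[300:]=0;b[:,:240]=0;b[:,290:]=0
y2,x2=np.nonzero(b); B=unproj(np.c_[x2,y2],13.5,ci)[:,:2]
c2,s2,a2=cv2.minAreaRect(B.astype(np.float32)); print("blade",c2,s2,a2)
hc,bc=W.mean(0),B.mean(0); print(hc,bc,np.arctan2(*(bc-hc)[::-1]),np.linalg.norm(bc-hc))
# box
Rb=Rot.from_rotvec(down(-.16)).as_matrix(); Cb=np.array([430,-20,330])+Rb@Cr; Rc=Rr@Rb.T
cb=dict(camera_matrix=ci["camera_matrix"],R=Rc,t=-Rc@Cb)
im=cv2.imread("pics/w_box.png"); pts=[]
for x in range(212,320):
    col=im[225:280,x].astype(int).sum(1); k=np.argmax(np.diff(col)); pts.append((x,225+k+1))
for z,lab in ((64,"z64"),(70,"z70")):
    P=unproj(pts,z,cb); vx,vy,x0,y0=cv2.fitLine(P[:,:2].astype(np.float32),cv2.DIST_HUBER,0,.01,.01).ravel(); print(lab,vx,vy,x0,y0,P[0],P[-1], "yaw",np.arctan(-vx/vy))
hs=cv2.cvtColor(im,cv2.COLOR_BGR2HSV); y=((abs(hs[...,0].astype(int)-28)<6)&(hs[...,1]>100)); y[:230]=0;y[300:]=0;y[:,:230]=0;y[:,300:]=0
yy,xx=np.nonzero(y); print("patch",xx.min(),xx.max(),yy.min(),yy.max(),unproj(np.c_[xx,yy],70,cb).mean(0), pts[::15])
E
```

```text
handle 959 258 272 134 216
(384.1506652832031, -353.7975158691406) 96.35701751708984 16.272123336791992 3.976776599884033
blade (476.92626953125, -346.8258972167969) (84.0944595336914, 17.961162567138672) 4.0220112800598145
[ 376.02405891 -353.65678029] [ 474.96249974 -346.67837406] 0.07041619367974124 99.18423880554914
z64 0.11773191 0.9930454 527.9039 -47.22703 [ 519.46086478 -115.168343     64.        ] [537.1764359   31.37404299  64.        ] yaw -0.118005596
z70 0.11773226 0.9930454 525.5201 -46.694454 [ 517.19356208 -113.69817293   70.        ] [534.66465797  30.82192523  70.        ] yaw -0.11800595
patch 248 282 257 277 [540.07038898 -44.65318707  70.        ] [(212, np.int64(259)), (227, np.int64(259)), (242, np.int64(258)), (257, np.int64(258)), (272, np.int64(257)), (287, np.int64(256)), (302, np.int64(255)), (317, np.int64(255))]
```

```bash
python3 - <<'E'
from h import *
y=.07; u=np.array([np.cos(y),np.sin(y),0]); g=np.array([434.5,-350,0])-12*u
robot.movep(g+[0,0,70],down(y))
robot.servo_line(g+[0,0,4],feed=80)
grip(0.0,55)
o=robot.observe(); print(o["t"],o["grip_width"]*92,o["grip_force"],o["contact_force"],o["tcp_pos"])
robot.servo_line(g+[0,0,110],feed=100)
robot.hold(.2)
o=robot.observe(); print(o["t"],o["grip_width"]*92,o["grip_force"],o["contact_force"],o["wrist_torque"],o["tcp_pos"],o["joints"])
im,ci=look("held.png",["widger_tip","widger_tail","widger"])
cs=viewer.camera_info("scene"); s=viewer.read_camera("scene"); print([find(k,"scene",cs) for k in ("widger_tip","widger_tail")])
cv2.imwrite("pics/held2.png",np.vstack([cv2.resize(im[100:300,130:430],(450,300)),cv2.resize(s[180:340,60:300],(450,300))])[:,:,::-1])
E
```

```text
8.25 17.744480360523777 54.996492862701416 [-0.23956473  0.2937866   0.53400625] [ 422.53147072 -350.82049963    3.99850205]
9.6583 17.432219740577906 54.995988607406616 [-1.03551646 -0.11768997 -1.39081586] [ 0.03876654  0.01844933 -0.02971457] [ 422.20318573 -350.73410266  109.50625489] [-0.01353442  0.55565974  0.84533379  1.97718621 -0.55020949  0.854271
  2.7744639 ]
widger_tip [(0.63, [627.0, -576.0, 13.0])]
widger_tail [(0.9, [336.0, -358.0, 117.0])]
widger [(0.6, [434.0, -352.0, 105.0])]
[[(0.95, array([ 622., -575.,   13.])), (0.54, array([ 522., -338.,  117.])), (0.32, array([ 457., -132.,    0.]))], [(0.94, array([ 650., -325.,   15.])), (0.59, array([ 338., -355.,  115.]))]]
```

View pics/held2.png

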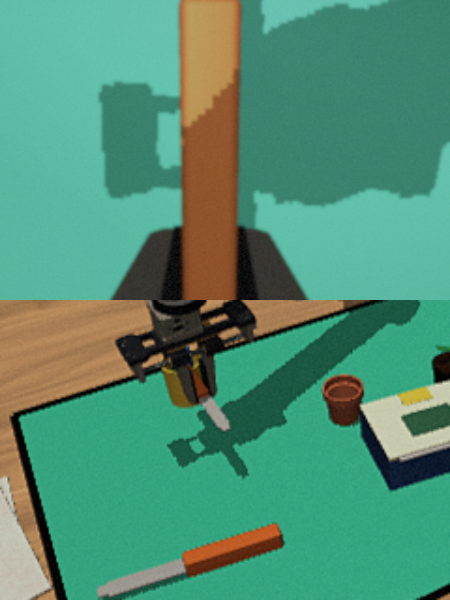

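```bash
cat >> h.py <<'E'
BY=-0.122; U=np.array([np.cos(BY),np.sin(BY),0]); N=np.array([528,-42.8,59.]); Hh=N+130*U+[0,0,5]
def tcp_for_tip(tip): return np.array(tip)-97*U-[0,0,8]
E
python3 - <<'E'
from h import *
o=robot.observe(); p=o["tcp_pos"]
pre=tcp_for_tip(N-18*U)
for q in (pre+[0,0,110],pre,tcp_for_tip(N+20*U),tcp_for_tip(Hh+[0,0,110]+15*U)): print(q.round(),kin.ik(q,down(BY)))
robot.servo_line([p[0],p[1],170],feed=150)
robot.movep(pre+[0,0,110],down(BY))
o=robot.observe(); print(o["t"],o["joints"].round(2),o["tcp_pos"])
robot.servo_line(pre,feed=90)
robot.hold(.2)
o=robot.observe(); print(o["t"],o["joints"].round(2),o["tcp_pos"],pre)
cs=viewer.camera_info("scene"); s=viewer.read_camera("scene"); print([find(k,"scene",cs) for k in ("widger_tip","notch")])
ct=viewer.camera_info("top"); t=viewer.read_camera("top"); print([find(k,"top",ct) for k in ("widger_tip","notch","widger_tail")])
cv2.imwrite("pics/pre.png",np.vstack([cv2.resize(s[180:300,200:380],(450,300)),cv2.resize(t[110:230,200:380],(450,300))])[:,:,::-1])
E
```

```text
[414. -29. 161.] [-1.00881372  0.22865372  1.14145155  2.2478576  -0.2863232   0.81791902
  1.77001403]
[414. -29.  51.] [-0.72690869  0.48240522  0.8649422   2.3135389  -0.66631709  0.60798162
  2.09969609]
[452. -33.  51.] [-0.68425472  0.53367404  0.84435544  2.22822068 -0.67507206  0.6541506
  2.10013354]
[576. -49. 166.] [-0.68189948  0.55063421  0.95879747  1.87346072 -0.53424796  0.99923974
  1.95844479]
11.7833 [-0.99  0.22  1.11  2.25 -0.27  0.81  1.75] [414.18882746 -29.62113431 161.05661565]
13.3583 [-0.69  0.46  0.82  2.31 -0.63  0.59  2.06] [414.14094497 -28.61592274  51.28976633] [413.85476901 -28.80477786  51.        ]
[[(0.96, array([ 625., -575.,   14.])), (0.63, array([513., -35.,  60.])), (0.53, array([424., -32.,  46.]))], [(0.77, array([525., -35.,  62.]))]]
[[(0.82, array([ 623., -576.,   15.])), (0.7, array([ 277., -342.,   -2.])), (0.55, array([589., -52.,   1.]))], [(0.91, array([526., -36.,  55.])), (0.23, array([592., -53.,  -2.]))], [(0.65, array([ 656., -329.,   15.])), (0.63, array([524., -36.,  58.])), (0.44, array([327., -16.,  59.]))]]
```

View pics/pre.png

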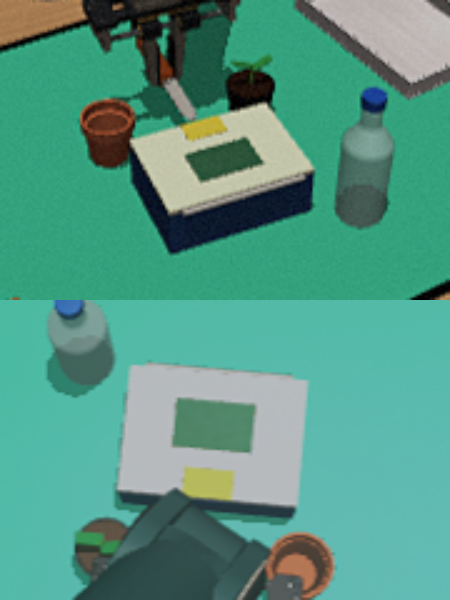

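```bash
python3 - <<'E'
from h import *
def st(l):
    o=robot.observe(); print(l,round(o["t"],2),"F",o["contact_force"].round(1),"M",o["wrist_torque"].round(2),o["tcp_pos"].round(1)); return o
f0=st("pre")["contact_force"]
for d in (0,8,20):
    robot.servo_line(tcp_for_tip(N+d*U),feed=30); f=st(d)["contact_force"]-f0
    if np.linalg.norm(f)>6: raise SystemExit("contact on insertion")
def arc(th,r=110): return Hh+r*(-np.cos(th)*U+np.array([0,0,np.sin(th)]))-[0,0,1.5]
for th in (0,.05,.1,.2,.3,.4):
    robot.servo_line(tcp_for_tip(arc(th)),feed=30); f=st(th)["contact_force"]-f0
    if np.linalg.norm(f)>12: raise SystemExit("force")
cs=viewer.camera_info("scene"); s=viewer.read_camera("scene"); print([find(k,"scene",cs) for k in ("widger_tip","widger_tail","notch")])
cv2.imwrite("pics/lift.png",cv2.resize(s[160:300,200:380],(720,560))[:,:,::-1])
E
```

```text
pre 13.71 F [ 0.8 -0.2 -0.7] M [ 0.01  0.02 -0.05] [413.9 -28.8  51. ]
0 14.46 F [ 0.7  1.6 -0. ] M [ 0.05 -0.02 -0.  ] [431.5 -31.   50.9]
8 14.88 F [ 0.3 -0.2 -1.6] M [ 0.03  0.01 -0.02] [439.8 -32.   51. ]
20 15.43 F [0.5 1.2 0.1] M [ 0.02  0.01 -0.01] [451.5 -33.5  50.9]
0 15.69 F [-1.  -0.3 -1.1] M [-0.01  0.11  0.02] [451.2 -33.4  54.6]
0.05 16.02 F [-0.5 -0.1 -1.9] M [ 0.02  0.27 -0.02] [451.4 -33.4  60.1]
0.1 16.36 F [-0.9 -1.2 -2.9] M [ 0.04  0.37 -0.03] [452.  -33.4  65.6]
0.2 16.88 F [-1.7  0.2 -2.8] M [0.04 0.38 0.04] [454.  -33.7  76.5]
0.3 17.39 F [-0.8 -0.5 -2.1] M [0.08 0.3  0.05] [456.7 -34.   87.2]
0.4 17.91 F [-0.5  0.6 -2.3] M [0.14 0.26 0.  ] [460.5 -34.5  97.5]
[[(0.81, array([ 628., -573.,   12.])), (0.49, array([561., -41., 108.]))], [(0.63, array([375., -21., 106.])), (0.61, array([ 650., -322.,   14.]))], []]
```

View pics/lift.png

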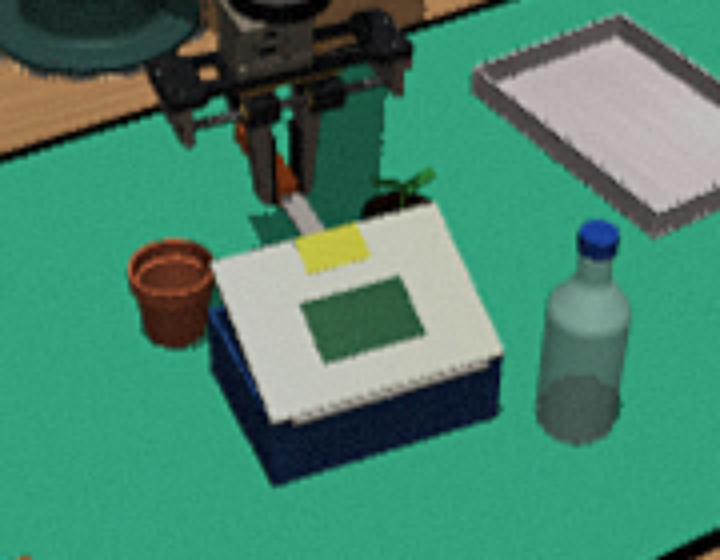

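The blade is under the lid at crop pixel (315,230). The lid is open about 0.4 rad and the widger is still level in the grip, so I'll continue the arc.

```bash
python3 - <<'E'
from h import *
def st(l):
    o=robot.observe(); print(l,round(o["t"],2),"F",o["contact_force"].round(1),"M",o["wrist_torque"].round(2),o["tcp_pos"].round(1)); return o
def arc(th,r=110): return Hh+r*(-np.cos(th)*U+np.array([0,0,np.sin(th)]))-[0,0,1.5]
for th in (.55,.7,.85,1.0,1.15,1.3,1.45,1.6,1.7,1.78):
    robot.servo_line(tcp_for_tip(arc(th)),feed=45); f=st(th)["contact_force"]
    if np.linalg.norm(f)>12: raise SystemExit("force")
robot.hold(.3)
cs=viewer.camera_info("scene"); s=viewer.read_camera("scene"); print([find(k,"scene",cs) for k in ("widger_tip","widger_tail","tray")])
cv2.imwrite("pics/up.png",cv2.resize(s[130:300,200:410],(720,583))[:,:,::-1])
E
```

```text
0.55 18.62 F [-0.5  0.2 -0.7] M [0.03 0.07 0.04] [468.4 -35.4 112.4]
0.7 19.14 F [-1.1 -0.1 -0.9] M [0.07 0.05 0.04] [478.1 -36.7 125.7]
0.85 19.66 F [ 0.4  0.1 -0.1] M [0.06 0.01 0.01] [489.6 -38.1 137.5]
1.0 20.18 F [ 0.7 -0.3 -0.3] M [-0.    0.03 -0.02] [502.7 -39.8 147.4]
1.15 20.69 F [ 0.4 -0.2 -0.8] M [ 0.03 -0.03 -0.03] [517.2 -41.5 155.2]
1.3 21.21 F [ 0.4 -0.4 -0.9] M [ 0.02 -0.   -0.01] [532.4 -43.4 160.7]
1.45 21.73 F [-0.   0.1 -0.5] M [ 0.01  0.   -0.02] [548.4 -45.4 163.8]
1.6 22.24 F [-0.5 -0.5 -0.6] M [ 0.01  0.03 -0.03] [564.7 -47.4 164.5]
1.7 22.63 F [-0.1  0.3 -1.2] M [ 0.02 -0.02 -0.02] [575.5 -48.7 163.6]
1.78 22.98 F [-0.2 -0.3 -1.1] M [ 0.03  0.05 -0.  ] [584.  -49.7 162.1]
[[(0.86, array([ 624., -576.,   14.])), (0.71, array([680., -57., 173.])), (0.24, array([595., -51., 157.]))], [(0.69, array([ 275., -344.,   -0.])), (0.61, array([ 654., -328.,   14.])), (0.46, array([498., -36., 172.]))], [(0.95, array([427., 351.,   0.]))]]
```

View pics/up.png

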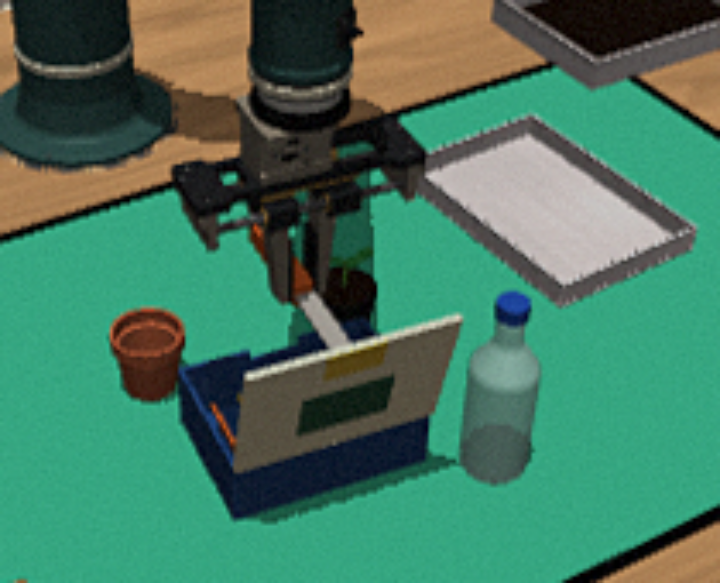

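```bash
python3 - <<'E'
from h import *
ci=viewer.camera_info("scene"); K=np.array(ci["camera_matrix"])
V=np.array([-U[1],U[0],0])
def pr(X): c=np.array(ci["R"])@X+np.array(ci["t"]); q=K@c; q=q[:2]/q[2]; return ((q-[200,130])*[720/210,583/170]).round(0)
for th in (1.4,1.5,1.6,1.7,1.78,1.9):
    n=np.sin(th)*U+np.cos(th)*np.array([0,0,1]) # top side normal
    e=Hh+130*(-np.cos(th)*U+np.array([0,0,np.sin(th)]))
    print(th,[pr(e+s*90*V+k*n) for s in(1,-1) for k in (0,6)], "base",pr(Hh+90*V),pr(Hh-90*V))
E
```

```text
1.4 [array([426., 274.]), array([429., 277.]), array([215., 330.]), array([218., 334.])] base [427. 408.] [229. 468.]
1.5 [array([433., 281.]), array([437., 285.]), array([221., 339.]), array([224., 343.])] base [427. 408.] [229. 468.]
1.6 [array([441., 290.]), array([445., 295.]), array([227., 349.]), array([230., 354.])] base [427. 408.] [229. 468.]
1.7 [array([449., 301.]), array([452., 306.]), array([234., 360.]), array([237., 366.])] base [427. 408.] [229. 468.]
1.78 [array([455., 311.]), array([458., 316.]), array([239., 371.]), array([242., 377.])] base [427. 408.] [229. 468.]
1.9 [array([464., 326.]), array([467., 333.]), array([246., 388.]), array([249., 394.])] base [427. 408.] [229. 468.]
```

```bash
python3 - <<'E'
from h import *
o=robot.observe(); p=o["tcp_pos"]
ct=viewer.camera_info("top"); viewer.read_camera("top"); s=viewer.silhouettes("tray","top")
for d in s[:2]:
    ys,xs=np.nonzero(d["mask"]); W=unproj(np.c_[xs,ys],25,ct)[:,:2]; print(d["confidence"],cv2.minAreaRect(W.astype(np.float32)))
r=cv2.minAreaRect(unproj(np.argwhere(s[0]["mask"])[:,::-1],25,ct)[:,:2].astype(np.float32))
bx=cv2.boxPoints(r); e=max([bx[1]-bx[0],bx[2]-bx[1]],key=np.linalg.norm); yaw=np.arctan(e[1]/e[0])
c=np.array([(r[0][0]+426.5)/2,(r[0][1]+351)/2,0]); print("tray",c,yaw)
if abs(yaw)>.25: yaw=0
u=np.array([np.cos(yaw),np.sin(yaw),0]); q=c+(7.5-12)*u
robot.servo_line(p-90*U+[0,0,25],feed=120)
print(kin.ik(q+[0,0,140],down(yaw)),kin.ik(q+[0,0,7],down(yaw)))
robot.movep(q+[0,0,140],down(yaw)); print(robot.observe()["t"],robot.observe()["tcp_pos"])
ci=viewer.camera_info("wrist"); im=viewer.read_camera("wrist"); save(im,"tray_w.png"); print(find("tray","wrist",ci))
cs=viewer.camera_info("scene"); im=viewer.read_camera("scene"); save(im,"tray_s.png")
E
```

```text
Traceback (most recent call last):
IndexError: list index out of range
```

```bash
python3 - <<'E'
from h import *
p=robot.observe()["tcp_pos"]
ct=viewer.camera_info("top")
r=cv2.minAreaRect(unproj([(95,186),(165,184),(168,287),(97,290)],30,ct)[:,:2].astype(np.float32))
bx=cv2.boxPoints(r); e=max([bx[1]-bx[0],bx[2]-bx[1]],key=np.linalg.norm); yaw=np.arctan(e[1]/e[0])
c=np.array([426.5,351,0]); print("tray",r,yaw)
if abs(yaw)>.25: yaw=0
u=np.array([np.cos(yaw),np.sin(yaw),0]); q=c+(7.5-12)*u
robot.servo_line(p-90*U+[0,0,25],feed=120)
print(kin.ik(q+[0,0,140],down(yaw)),kin.ik(q+[0,0,7],down(yaw)))
robot.movep(q+[0,0,140],down(yaw)); print(robot.observe()["t"],robot.observe()["tcp_pos"])
cs=viewer.camera_info("scene"); im=viewer.read_camera("scene"); save(im,"tray_s.png"); print([find(k,"scene",cs) for k in ("tray","widger_tip","widger_tail")])
np.save("q.npy",np.r_[q,yaw])
E
```

```text
tray ((424.605712890625, 346.1116943359375), (270.27313232421875, 181.6090850830078), 2.308924436569214) 0.04029828
[-1.46908004  0.53358819  0.93979752  1.9617315  -0.5422204   0.92039254
  1.35891127] [-1.24577938  0.68901267  0.63910926  2.00681645 -0.66447239  0.66236912
  1.43941893]
25.9833 [423.06255193 349.33261791 140.28818769]
[[(0.66, array([426., 351.,  -0.]))], [(0.73, array([ 624., -576.,   15.])), (0.69, array([522., 357., 153.]))], [(0.68, array([337., 348., 149.])), (0.57, array([ 650., -328.,   12.]))]]
```

View pics/tray_s.png

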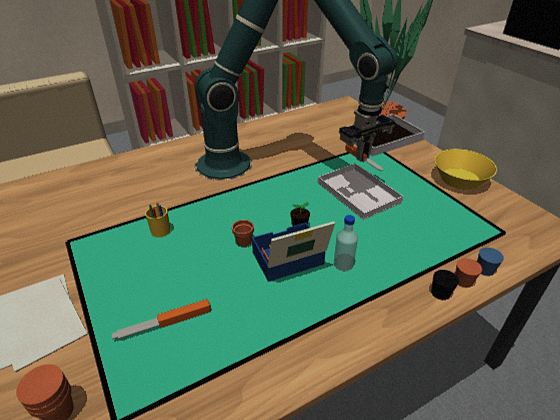

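The widger is held over the tray, with the gripper near pixel (365,135), and the lid at (303,243) is still open past upright. I'll lower it and release.

```bash
python3 - <<'E'
from h import *
v=np.load("q.npy"); q=v[:3]
def st(l):
    o=robot.observe(); print(l,round(o["t"],2),"F",o["contact_force"].round(1),o["tcp_pos"].round(1)); return o
robot.servo_line(q+[0,0,40],feed=90); robot.hold(.1); f0=st("40")["contact_force"][2]
for z in (15,10,8.5,7.5):
    robot.servo_line(q+[0,0,z],feed=25)
    robot.hold(.05)
    if st(z)["contact_force"][2]-f0>4: break
grip(0.45,10); st("open")
robot.servo_line(q+[0,0,120],feed=100)
robot.movep(q+[0,0,250],down(v[3]))
cs=viewer.camera_info("scene"); im=viewer.read_camera("scene"); print([find(k,"scene",cs) for k in ("tray","widger_tip","widger_tail")])
ct=viewer.camera_info("top"); t=viewer.read_camera("top"); print([find(k,"top",ct) for k in ("clay_pot","seedling","water_bottle","pencil_cup")])
cv2.imwrite("pics/end.png",np.vstack([cv2.resize(im[130:290,220:420],(600,300),interpolation=3),cv2.resize(t[90:310,60:340],(600,300))])[:,:,::-1]); st("end")
E
```

```text
40 27.54 F [ 0.3  0.5 -0.8] [422.3 351.2  40.5]
15 28.74 F [ 0.3 -0.  -1.8] [422.1 350.9  15.1]
10 29.14 F [-0.2  0.4 -0.9] [422.  350.8   9.9]
8.5 29.44 F [ 0.   0.2 -1.4] [422.  350.8   8.5]
7.5 29.74 F [-0.3  0.5 -0.8] [422.  350.8   7.5]
open 30.27 F [ 0.2 -1.2  0.4] [422.  350.8   7.5]
[[(0.79, array([424., 350.,  -2.]))], [(0.95, array([ 628., -576.,   14.])), (0.63, array([518., 362.,  18.]))], [(0.65, array([335., 348.,  14.])), (0.65, array([ 650., -329.,   11.]))]]
[[(0.67, array([ 459., -132.,    1.]))], [(0.68, array([481.,  63.,   1.])), (0.3, array([697.,  83.,   1.]))], [(0.58, array([698.,  84.,  -0.]))], [(0.65, array([ 276., -343.,   -3.]))]]
end 32.58 F [-0.1  0.   0.1] [421.9 350.6 249.6]
```

View pics/end.png

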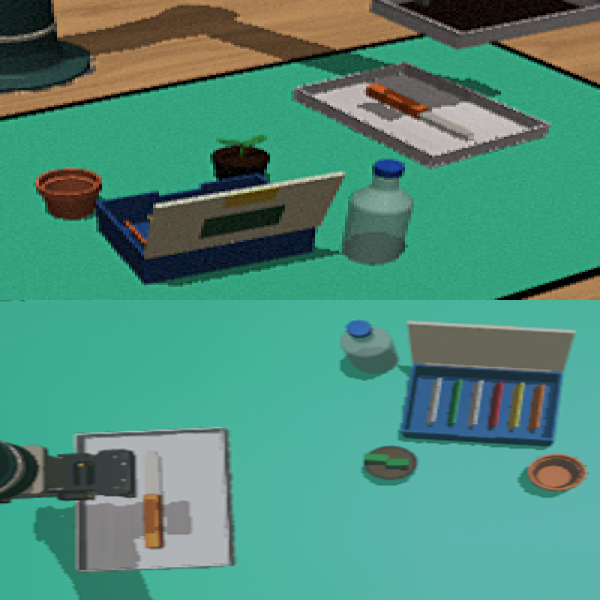

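The widger lies flat inside the tray at (150,500) in the lower crop. The lid is open past upright, and the pot, seedling, bottle and pencil cup have not moved.

```bash
python3 -c "
from h import *
print(robot.job_done())"
```

```text
the job is handed in; nothing more can be done
None
```

I handed the job in at about 33 s: the lid was levered to about 1.8 rad, the widger lies flat in the tray, and the pot, seedling, bottle and pencil cup are where they stood; no verdict was returned.

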